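Free the mail feeder through its guard window and restart it

TASK

The mail feeder has jammed: reach down through its window in the yellow guard and press the red release lever all the way down, without touching any part of the guard. Then press the green restart button on the grey control box right in and let it come out again. Leave the black brake lever as it is, and do not pick up or shift any of the things lying around.

Things in the scene. Friction and masses are not known exactly. Their poses are not given: they have to be found in the camera images.
- feeder: mail feeder module fixed to the table: aluminium base 200 x 300 x 50 mm high (x, y, z) and on it a guard, a box of clear side panels (50 to 130 mm high) under a flat yellow top sheet 6 mm thick whose upper face is 130 mm above the table. Two rectangular windows are cut in the sheet. Origin at the centre of the underside, on the table; its x runs across the short side, away from the robot at yaw 0, its y along the long side
- window_a (a point): centre of the window on the feeder's +y side, at the upper face of the yellow sheet; the opening is 90 mm along the feeder's x and 80 mm along its y; feeder axes
- window_b (a point): centre of the window on the feeder's -y side, same size and height; feeder axes
- release_knob (a point): centre of the red knob of the jam release lever, a lying cylinder of 18 mm diameter, 34 mm long along the feeder's y, seen through one of the two windows (either one) and about at its centre. With the lever up its top is about 10 mm below the sheet's upper face, fully down about 37 mm below. Between them the knob shifts less than 2 mm sideways
- release (a joint): angle of the red lever (rad): 0 fully up, 0.36 fully down on its stop; the knob sits on a 75 mm arm whose pivot lies beyond it, towards the feeder's +x. Stiff hinge: it takes about 4 N at the knob and stays where it is left. It may start slightly below fully up
- brake_knob (a point): centre of the black knob of the brake lever, same lever and shape, under the other window; to be left alone
- brake (a joint): angle of the black lever (rad), 0 fully up, 0.36 fully down
- console: small grey control box fixed to the table to the left or right of the feeder, 100 x 110 x 45 mm high, carrying the green button; origin at the centre of its underside
- restart_top (a point): centre of the top face of the green restart push button on the console, 32 mm across, pressed straight down
- restart (a joint): travel of the green button (m): 0 out, 0.006 fully pressed; spring, about 5 N when fully pressed
- tape_roll: amber roll of tape lying flat, 90 mm across, 24 mm high; loose bystander; origin at the centre of its underside
- stamp: wooden rubber stamp standing upright, 40 mm across, 75 mm high; loose bystander; origin at the centre of its underside
- letters: banded bundle of pink letters lying flat, 110 x 160 x 30 mm high; loose bystander; origin at the centre of its underside
- clip_cup: blue cup, 70 mm across, 90 mm high; loose bystander; origin at the centre of its underside
- lotion: white lotion bottle, 60 mm across, 140 mm high; loose bystander; origin at the centre of its underside
- parcel: cardboard parcel, 70 x 80 x 70 mm high; loose bystander; origin at the centre of its underside
- guard: the feeder's guard alone (yellow top sheet with the two windows, clear side panels); same origin and axes as the feeder; not to be touched
Things that resemble listed ones, but are neither listed nor needed, are in the scene too. What is shaped like the console but pink or turquoise is not meant.

How it is judged:
On the way, in this order (a step that is already met when the one before it is completed fails the run):
1. the red release lever is pressed all the way down (value of joint release above 0.31 rad), for 0.2 s.
2. the green restart button is pressed right in (value of joint restart above 0.0042 m), for 0.05 s.
At the end, for the whole second after the job is handed in: the red lever is down (joint above 0.31 of 0.36 rad), the green button is out again (under 2 mm), the black lever's knob is within 4 mm of its start, and every loose bystander is upright within 15 mm of its start (value of joint release above 0.31 rad and value of joint restart below 0.002 m and not (distance of brake_knob from where it was at the start of the episode above 0.004 m) and not (distance of any of tape_roll, stamp, letters, clip_cup, lotion, parcel from where it was at the start of the episode above 0.015 m or angle between any of tape_roll, stamp, letters, clip_cup, lotion, parcel's own z axis and vertical above 0.35 rad)); the robot touches nothing.
It fails at once if the robot touches the guard (contact force between guard and the arm above 0.5 N or contact force between guard and the fingers above 0.5 N).
It fails at once if the black brake lever is moved (distance of brake_knob from where it was at the start of the episode above 0.004 m).
It fails at once if the green button is pressed before the red lever is down (value of joint restart above 0.0042 m and value of joint release below 0.31 rad).
It fails at once if a bystander is shifted more than 15 mm, lifted or tipped (distance of any of tape_roll, stamp, letters, clip_cup, lotion, parcel from where it was at the start of the episode above 0.015 m or angle between any of tape_roll, stamp, letters, clip_cup, lotion, parcel's own z axis and vertical above 0.35 rad).
It also fails if it takes over 51 s, if anything falls off the work surface, if the arm or the gripper's body presses on something with over 40 N, if the wrist force passes 120 N, or if a joint passes its speed limit or range.

ROBOT

A 6-joint arm with a two-finger parallel gripper is mounted at the origin on the work surface. World frame = base frame: x ahead of the robot, y to its left, z up, the work surface at z = 0. Lengths are in m, angles in rad, forces in N, time in s.
With the tool pointing down it reaches from about 0.35 to 0.775 m from the base axis. Payload 7.3 kg.
Tool frame: the origin (TCP) lies between the finger pads; the fingertips stand robot.tcp_to_tips ahead of it and the grasp point (between the pads) lies 2 mm behind it (robot.tcp_to_tips is the distance from the TCP to the fingertips, in m); y points along the fingers, x is the direction in which the jaws open and shut, and the axes are right-handed (so a half turn about y gives the same grasp; the last joint's range is limited). The gripper opens to 92 mm and grips with 3 to 60 N. Pads are 19 mm wide; open, the fingers measure 130 mm over their backs; the gripper's body (75 mm by 190 mm) begins 47 mm behind the grasp point.
Start: joints at [-1.461, 0.342, 1.524, -0, 1.275, -0.146], TCP at [0.133, -0.508, 0.244] pointing down, gripper open.
Joint ranges: [-2.53, 2.53], [-0.77, 2.02], [0.04, 2.7], [-1, 4.14], [0.28, 2.66], [-3.11, 3.11]. Speed limits (rad/s): [2.57, 2.57, 3.14, 3.14, 3.14, 3.14].

INTERFACE

Orientations are given as [roll, pitch, yaw] about the fixed x, y, z axes, in that order (R = Rz(yaw) Ry(pitch) Rx(roll)).
In Python, from cell import status, read_camera, get_calibration, robot gives the robot as it stands.
- The arm moves only by the shell command python3 -m creep 'ROWS' [FORCE]. ROWS is JSON, a list of rows, each an object of numbers: "dx", "dy", "dz": the shift along the tool's x, y, z in m; "rx", "ry", "rz": the turn, a rotation vector about the tool's x, y, z in rad; "gripper": the opening, from 0 (shut) to 1 (fully open). A call has 1 to 20 rows; each row is the pose to reach, as a shift and turn from the pose commanded when the call began, along the tool's axes at that moment; what a row does not reach only later rows make up. A row lasts 1/8 s, in which the tool goes at most 62.5 mm and 10.7 degrees, less where a joint would pass 70% of its speed; a pose out of reach is approached as far as the arm can. A call with a gripper value outside its range is refused whole. The fingers move at their own pace and stop on an object; FORCE is the grip in N (left out, the last holds). Time passes only in rows, so rows that repeat a pose let the fingers close. It gives the time, the measured TCP pose, the force and the opening at its end, in the units of the state.
- status.observe(): the state, without advancing time (a new reading comes with each control period).
- read_camera(name): name is "scene" or "top" or "wrist"; returns (picture, depth): 420x560x3 uint8, red, green, blue; 420x560 float32, m along the optical axis (not along the pixel's ray), 0 where there is no reading.
- get_calibration(name): a dict with "fx", "fy", "cx", "cy" (pixels), "xyz" and "rotation" of the camera in the world; the wrist camera has in their place "mount" (4x4, takes a point from camera to tool coordinates, whose origin is the TCP and whose axes are the tool frame's). Camera axes: x right, y down, z forward; pixel columns grow to the right and rows downward; lengths in m; the calibration is good to about 2 mm. A picture is of the moment at which its call begins: read the wrist's pose just before it. get_calibration takes no time and is no camera call.
- robot.hand_in(): hands the job in, once; it reports no verdict.
The state is a dict: "time": time; "qpos": joint angles; "qvel": joint speeds; "joint_efforts": joint torques, N m; "tool_pos": TCP position; "tool_rot": TCP orientation; "contact_force": force on the tool from outside, world axes, zero at the start; "torque": the same for the moment, N m; "opening": finger opening in m.
Only numpy, scipy, OpenCV 4.12 (cv2) and the standard library are available. Lean on these libraries where they do the work, as an engineer would, in place of code of your own. Each camera call takes 0.05 s, during which the arm holds its last target.

## Working session

There is one attempt and no reset: what is moved stays moved. The work goes in short steps, Python scripts to look and compute and a shell command to move; the robot and the scene stay as the last step left them, time stands still between calls to the robot, and variables do not carry over. Pictures are saved under pics/ and viewed, and the job is handed in when it is done.

```bash
mkdir -p pics; ls; python3 - <<'E'
from cell import status, read_camera, get_calibration, robot
import cv2,numpy as np
s=status.observe();print(s); print(robot.tcp_to_tips)
for n in ["scene","top","wrist"]:
    c=get_calibration(n);print(n,c)
for n in ["scene","top"]:
    p,d=read_camera(n);cv2.imwrite(f"pics/{n}0.png",p[:,:,::-1]);np.savez(f"pics/{n}0.npz",p=p,d=d)
E
```

```text
pics
{'time': 0.0, 'qpos': array([-1.46101032e+00,  3.42726825e-01,  1.52503031e+00, -6.22017191e-06,
        1.27538467e+00, -1.45960362e-01]), 'qvel': array([-0.00022853,  0.00091384, -0.00036059,  0.00087696, -0.0012577 ,
        0.00149672]), 'joint_efforts': array([-7.76026391e-04, -4.31246281e+01, -2.44222373e+01,  7.17707165e-02,
        5.58627828e-02, -9.20887464e-05]), 'tool_pos': array([ 0.13280541, -0.50752843,  0.24303817]), 'tool_rot': array([-1.57057690e+00,  1.53353701e-03, -1.31504797e+00]), 'contact_force': array([-0.30877685, -0.34330479,  0.49188698]), 'torque': array([ 0.03156702, -0.00749301,  0.01079178]), 'opening': 0.09155902717593864}
0.017
scene {'fx': 453.3798193396427, 'fy': 453.3798193396427, 'cx': 280.8561540624953, 'cy': 206.22737373003815, 'xyz': array([ 1.45269188, -0.49976304,  1.29946251]), 'rotation': array([-2.39844403,  0.013671  ,  0.97963747])}
top {'fx': 494.4453053424468, 'fy': 494.4453053424468, 'cx': 278.70841807305777, 'cy': 210.48597618988714, 'xyz': array([0.32387435, 0.119616  , 1.43406428]), 'rotation': array([-2.97652518e+00, -6.44263585e-05, -1.59070876e+00])}
wrist {'fx': 367.31183681727055, 'fy': 367.31183681727055, 'cx': 274.47540902438124, 'cy': 207.0835451991779, 'mount': array([[ 9.99999984e-01,  5.53561789e-05, -1.72754833e-04,
         2.17032063e-04],
       [ 1.81269876e-04, -2.67883303e-01,  9.63451350e-01,
        -1.40495866e-01],
       [ 7.05484993e-06, -9.63451365e-01, -2.67883309e-01,
         7.08278156e-02],
       [ 0.00000000e+00,  0.00000000e+00,  0.00000000e+00,
         1.00000000e+00]])}
```

View pics/scene0.png

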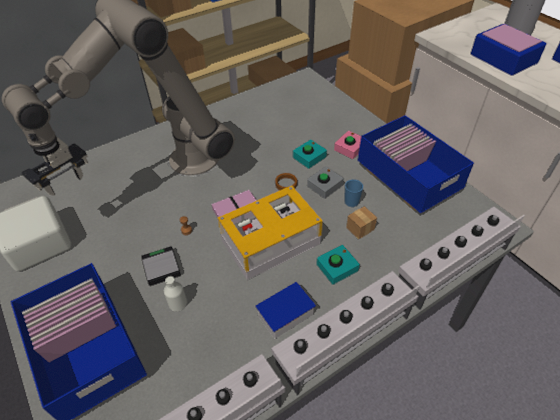

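View pics/top0.png

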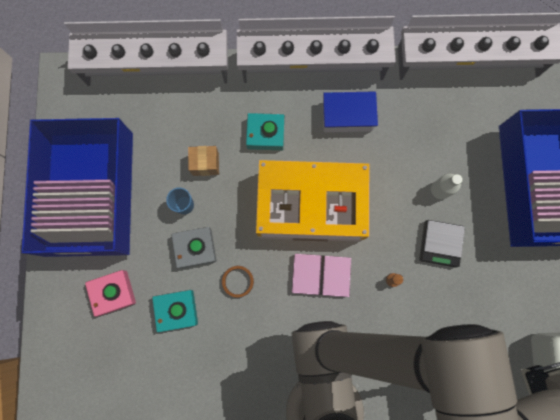

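The top view shows the feeder's yellow sheet at about (313,200), the red knob at (340,209) in the right window, and the black knob at (286,207) in the left. Button-box candidates are grey (194,248), turquoise (266,131) and (174,311), and pink (110,293). The description picks the grey one. Next I'll take close crops and measure.

```bash
cat > h.py <<'E'
import numpy as np,cv2
from scipy.spatial.transform import Rotation as R
from cell import get_calibration
def cam(n,s=None):
    c=get_calibration(n)
    K=np.array([[c['fx'],0,c['cx']],[0,c['fy'],c['cy']],[0,0,1]])
    if n=='wrist':
        M=c['mount'];Rt=R.from_euler('xyz',s['tool_rot']).as_matrix()
        return K,Rt@M[:3,:3],Rt@M[:3,3]+s['tool_pos']
    return K,R.from_euler('xyz',c['rotation']).as_matrix(),np.array(c['xyz'])
def plane(C,u,v,z):
    K,Rm,t=C; d=Rm@np.linalg.inv(K)@[u,v,1]; return t+d*(z-t[2])/d[2]
def proj(C,p):
    K,Rm,t=C; q=K@(Rm.T@(np.array(p)-t)); return q[:2]/q[2]
def deproj(C,u,v,d):
    K,Rm,t=C; return t+Rm@(np.linalg.inv(K)@[u,v,1])*d
def blobs(m,amin=15):
    n,l,st,c=cv2.connectedComponentsWithStats(m.astype('uint8'))
    return [(int(st[i,4]),c[i].round(1),st[i,:4]) for i in range(1,n) if st[i,4]>=amin],l
E
python3 - <<'E'
from h import *
C={n:cam(n) for n in('top','scene')}
for n in('top','scene'):
    z=np.load(f'pics/{n}0.npz');p,d=z['p'],z['d'];hsv=cv2.cvtColor(p,cv2.COLOR_RGB2HSV);H,S,V=[hsv[...,i].astype(int) for i in range(3)]
    for nm,m,zz in [('red',((H<5)|(H>175))&(S>170)&(V>90),.111),('green',(H>45)&(H<75)&(S>150)&(V>60),.05),('yellow',(H>15)&(H<28)&(S>200)&(V>120),.13)]:
        b,l=blobs(m)
        for a,c,st in b:
            print(n,nm,a,c,st,plane(C[n],*c,zz).round(4),d[int(c[1]),int(c[0])],deproj(C[n],*c,d[int(c[1]),int(c[0])]).round(3))
            if nm=='yellow' and a>500:
                cn,_=cv2.findContours((l==l[np.where(m)[0][0],np.where(m)[1][0]]).astype('uint8')*0+m.astype('uint8'),cv2.RETR_CCOMP,cv2.CHAIN_APPROX_NONE)
                for k in cn:
                    if cv2.contourArea(k)>200:
                        P=np.array([plane(C[n],*q[0],.13)[:2] for q in k]).astype('float32')
                        print('  rect',cv2.contourArea(k),cv2.minAreaRect(P*1000))
z=np.load('pics/top0.npz')['p'][:,:,::-1];s=np.load('pics/scene0.npz')['p'][:,:,::-1]
a=cv2.resize(z[150:300,150:400],None,fx=3,fy=3,interpolation=2);cv2.imwrite('pics/c1.png',a)
b=cv2.resize(s[130:290,190:400],None,fx=3.5,fy=3.5,interpolation=2);cv2.imwrite('pics/c2.png',b)
E
```

```text
top red 32 [340.8 207.8] [335 206  11   5] [ 0.5483 -0.0536  0.111 ] 1.3347667 [ 0.547 -0.053  0.119]
top green 61 [268.8 126.7] [265 123   9   9] [0.803  0.1389 0.05  ] 1.4312663 [0.799 0.139 0.062]
top green 77 [195.7 245.3] [191 241  10  10] [0.46   0.3497 0.05  ] 1.3709204 [0.458 0.347 0.066]
top green 55 [109.5 291. ] [106 287   8   9] [0.3382 0.5868 0.05  ] 1.3466525 [0.338 0.58  0.07 ]
top green 89 [176.3 310. ] [171 305  11  11] [0.283  0.4016 0.05  ] 1.3429186 [0.283 0.399 0.065]
top yellow 5649 [312.9 195.2] [257 161 111  76] [0.5809 0.0225 0.13  ] 1.3341163 [0.582 0.022 0.125]
  rect 7572.0 ((573.5447998046875, 24.395965576171875), (293.7421875, 197.97341918945312), 87.17841339111328)
  rect 1078.0 ((544.9725952148438, -49.10599899291992), (85.2605972290039, 98.7333755493164), 87.38770294189453)
  rect 1110.5 ((553.2267456054688, 99.32987976074219), (88.69052124023438, 97.8816909790039), 88.85961151123047)
scene red 34 [246.8 226.4] [243 223   9   7] [ 0.5485 -0.0529  0.111 ] 1.5478486 [ 0.551 -0.054  0.115]
scene green 31 [349.4 139. ] [346 137   8   5] [0.3305 0.5895 0.0
[... 185 characters left out ...]
4 0.3544 0.05  ] 1.7806349 [0.464 0.344 0.065]
scene green 68 [335.3 258.7] [331 255  10   9] [0.794  0.1432 0.05  ] 1.5089779 [0.803 0.134 0.068]
scene yellow 2855 [270.1 222.5] [218 186 104  72] [0.593  0.0141 0.13  ] 1.5408765 [0.592 0.015 0.128]
  rect 3685.0 ((599.0621337890625, 20.603912353515625), (299.7261657714844, 248.86708068847656), 87.13401794433594)
  rect 534.5 ((548.5914306640625, -53.11907958984375), (88.41458892822266, 99.39636993408203), 87.01250457763672)
  rect 481.5 ((557.1669311523438, 95.94261169433594), (87.13490295410156, 100.54467010498047), 88.01093292236328)
scene yellow 20 [246.6 264. ] [246 259   3  11] [ 0.6949 -0.14    0.13  ] 1.4739031 [ 0.668 -0.127  0.089]
```

View pics/c1.png

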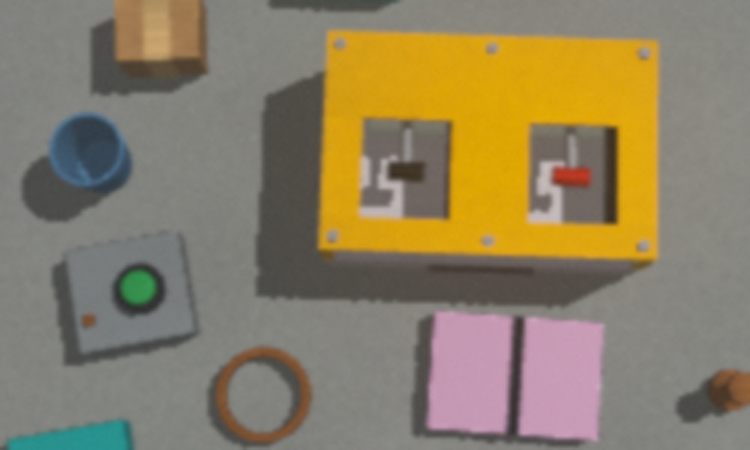

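View pics/c2.png

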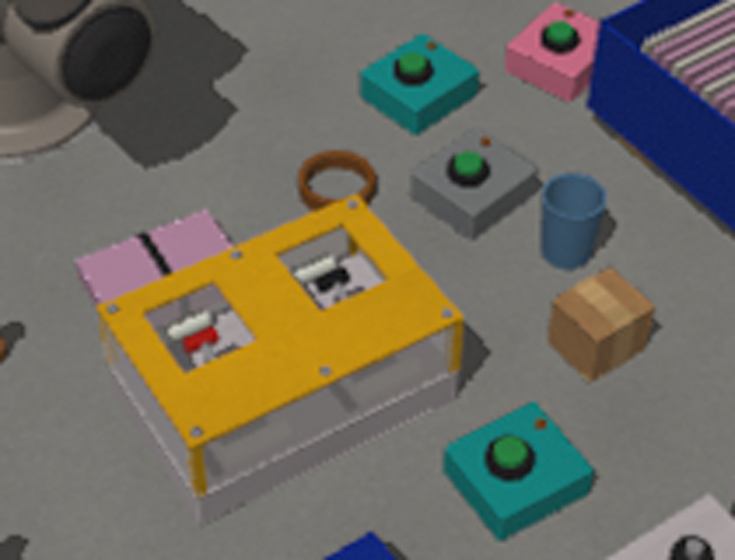

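The crops confirm the red knob in the -y window (window_b) and the grey box with the green button. The white parts near the knobs are lever housing. Now I'll work out the hover above the window.

```bash
cat >> h.py <<'E'
def delta(s,pos,yaw=None):
    Rt=R.from_euler('xyz',s['tool_rot'])
    o=Rt.inv().apply(np.array(pos)-s['tool_pos'])
    if yaw is None:return o
    return o,(Rt.inv()*R.from_euler('xyz',[-np.pi/2,0,yaw])).as_rotvec()
E
python3 - <<'E'
from h import *
from cell import status
s=status.observe()
print(delta(s,[.548,-.053,.245],-.048))
E
```

```text
(array([-0.33473515, -0.00130589,  0.51668023]), array([-1.03728681e-03, -1.26698809e+00, -1.00635690e-03]))
```

```bash
python3 -m creep '[{"dx":-0.033,"dy":0,"dz":0.052,"ry":-0.127,"gripper":0},{"dx":-0.067,"dy":0,"dz":0.103,"ry":-0.253,"gripper":0},{"dx":-0.1,"dy":0,"dz":0.155,"ry":-0.38,"gripper":0},{"dx":-0.134,"dy":0,"dz":0.207,"ry":-0.507,"gripper":0},{"dx":-0.167,"dy":0,"dz":0.258,"ry":-0.634,"gripper":0},{"dx":-0.201,"dy":0,"dz":0.31,"ry":-0.76,"gripper":0},{"dx":-0.234,"dy":0,"dz":0.362,"ry":-0.887,"gripper":0},{"dx":-0.268,"dy":0,"dz":0.413,"ry":-1.014,"gripper":0},{"dx":-0.301,"dy":0,"dz":0.465,"ry":-1.14,"gripper":0},{"dx":-0.335,"dy":-0.001,"dz":0.517,"ry":-1.267,"gripper":0},{"dx":-0.335,"dy":-0.001,"dz":0.517,"ry":-1.267,"gripper":0},{"dx":-0.335,"dy":-0.001,"dz":0.517,"ry":-1.267,"gripper":0},{"dx":-0.335,"dy":-0.001,"dz":0.517,"ry":-1.267,"gripper":0}]' 20; python3 - <<'E'
from h import *
from cell import status,read_camera
s=status.observe();print(s['time'],s['tool_pos'],s['tool_rot'],s['opening'],s['contact_force'])
p,d=read_camera('wrist');C=cam('wrist',s)
cv2.imwrite('pics/w1.png',p[:,:,::-1]);np.savez('pics/w1.npz',p=p,d=d)
print('knob pred px',proj(C,[.548,-.053,.111]),'tip',proj(C,s['tool_pos']-[0,0,.017]))
hsv=cv2.cvtColor(p,cv2.COLOR_RGB2HSV);H,S,V=[hsv[...,i].astype(int) for i in range(3)]
b,l=blobs(((H<6)|(H>174))&(S>150)&(V>60),40)
for a,c,st in b: print('red',a,c,st,plane(C,*c,.112).round(4),deproj(C,*c,d[int(c[1]),int(c[0])]).round(4))
E
```

```text
0.1 [ 0.1328299  -0.50757462  0.24313234] [-1.57057179e+00  1.33169835e-03 -1.31498815e+00] 0.091974086508908 [ 0.30131402 -0.769957   -0.14560588]
knob pred px [ -580.30533796 -1076.74323533] tip [274.11791112 263.13837124]invalid input at $[0]: expected keys dx, dy, dz, rx, ry, rz, gripper
```

View pics/w1.png

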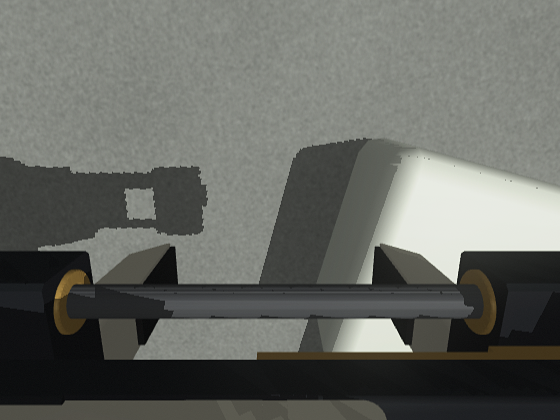

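All six pose keys are required, so nothing moved. The picture still shows the start pose: fingers at rows 250–350 and a white object below right at (440,230).

```bash
python3 -m creep '[{"dx":-0.033,"dy":0,"dz":0.052,"rx":0,"ry":-0.127,"rz":0,"gripper":0},{"dx":-0.067,"dy":0,"dz":0.103,"rx":0,"ry":-0.253,"rz":0,"gripper":0},{"dx":-0.1,"dy":0,"dz":0.155,"rx":0,"ry":-0.38,"rz":0,"gripper":0},{"dx":-0.134,"dy":0,"dz":0.207,"rx":0,"ry":-0.507,"rz":0,"gripper":0},{"dx":-0.167,"dy":0,"dz":0.258,"rx":0,"ry":-0.634,"rz":0,"gripper":0},{"dx":-0.201,"dy":0,"dz":0.31,"rx":0,"ry":-0.76,"rz":0,"gripper":0},{"dx":-0.234,"dy":0,"dz":0.362,"rx":0,"ry":-0.887,"rz":0,"gripper":0},{"dx":-0.268,"dy":0,"dz":0.413,"rx":0,"ry":-1.014,"rz":0,"gripper":0},{"dx":-0.301,"dy":0,"dz":0.465,"rx":0,"ry":-1.14,"rz":0,"gripper":0},{"dx":-0.335,"dy":-0.001,"dz":0.517,"rx":0,"ry":-1.267,"rz":0,"gripper":0},{"dx":-0.335,"dy":-0.001,"dz":0.517,"rx":0,"ry":-1.267,"rz":0,"gripper":0},{"dx":-0.335,"dy":-0.001,"dz":0.517,"rx":0,"ry":-1.267,"rz":0,"gripper":0},{"dx":-0.335,"dy":-0.001,"dz":0.517,"rx":0,"ry":-1.267,"rz":0,"gripper":0}]' 20; cat > look.py <<'E'
import sys
from h import *
from cell import status,read_camera
s=status.observe();print(s['time'],s['tool_pos'],s['tool_rot'],s['opening'],s['contact_force'])
p,d=read_camera('wrist');C=cam('wrist',s);n=sys.argv[1]
cv2.imwrite(f'pics/{n}.png',p[:,:,::-1]);np.savez(f'pics/{n}.npz',p=p,d=d)
print('knob pred px',proj(C,[.548,-.053,.111]),'tip',proj(C,s['tool_pos']-[0,0,.017]))
hsv=cv2.cvtColor(p,cv2.COLOR_RGB2HSV);H,S,V=[hsv[...,i].astype(int) for i in range(3)]
b,l=blobs(((H<6)|(H>174))&(S>150)&(V>60),40)
for a,c,st in b: print('red',a,c,st,plane(C,*c,.112).round(4),deproj(C,*c,d[int(c[1]),int(c[0])]).round(4))
b,l=blobs((H>45)&(H<75)&(S>150)&(V>60),40)
for a,c,st in b: print('green',a,c,st,plane(C,*c,.06).round(4),deproj(C,*c,d[int(c[1]),int(c[0])]).round(4))
E
python3 look.py w2
```

```text
time: 1.78
tool_pos: [0.5475, -0.0541, 0.2447]
tool_rot: [-1.571, 0.0, -0.05]
contact_force: [-0.2, 1.0, -0.2]
opening: 0.0005
1.775 [ 0.54754834 -0.05414254  0.24470868] [-1.57109892e+00  4.53498705e-04 -5.01475024e-02] 0.0005063269729175727 [-0.16836529  0.98028525 -0.23263433]
knob pred px [276.52859754 199.69605813] tip [276.87810821 264.47832823]
red 980 [274.5 198.3] [263 176  24  46] [ 0.5465 -0.0516  0.112 ] [ 0.5466 -0.05    0.118 ]
```

View pics/w2.png

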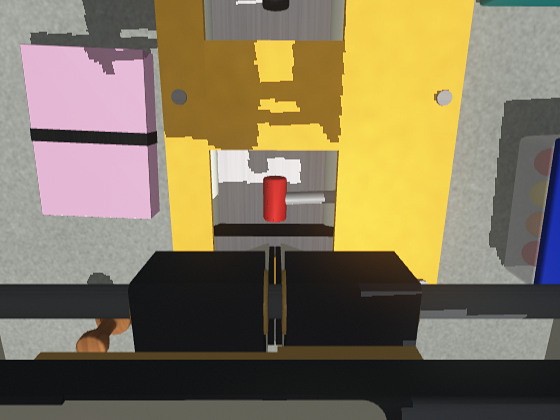

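The wrist view has the red knob at (274,198) in the window, the lever arm running right (+x), and dark gripper blocks at rows 250–350. I'll measure how far those blocks reach down before descending.

```bash
python3 - <<'E'
from h import *
C=get_calibration('wrist');M=C['mount']
z=np.load('pics/w2.npz');d=z['d'];p=z['p']
v,u=np.mgrid[0:420,0:560]
P=np.stack([(u-C['cx'])/C['fx']*d,(v-C['cy'])/C['fy']*d,d],-1)@M[:3,:3].T+M[:3,3]
for (x,y) in [(165,258),(220,258),(260,258),(272,250),(275,255),(275,270),(290,258),(390,258),(140,300),(200,320),(200,345),(275,320),(60,300),(200,375)]:
    print((x,y),(P[y,x]*1000).round(0),d[y,x].round(3))
m=(d>0)&(d<.22)
for lo,hi in [(-90,-60),(-60,-50),(-50,-40),(-40,-30),(-30,-20),(-20,-10),(-10,0),(0,10),(10,25)]:
    k=m&(P[...,1]*1000>=lo)&(P[...,1]*1000<hi)
    if k.any(): print(lo,hi,k.sum(),(P[k].min(0)*1000).round(),(P[k].max(0)*1000).round())
E
```

```text
(165, 258) [-28. -57.  35.] 0.09
(220, 258) [-14. -58.  36.] 0.089
(260, 258) [ -5. -57.  35.] 0.09
(272, 250) [-2. 13.  9.] 0.165
(275, 255) [-1. 12.  7.] 0.165
(275, 270) [-1. 10.  1.] 0.164
(290, 258) [  3. -57.  35.] 0.091
(390, 258) [ 27. -57.  35.] 0.09
(140, 300) [-30. -71.  32.] 0.078
(200, 320) [-17. -72.  28.] 0.078
(200, 345) [-17. -72.  21.] 0.08
(275, 320) [  -1.  245. -175.] 0.437
(60, 300) [-51. -65.  28.] 0.085
(200, 375) [-14. -86.  25.] 0.065
-90 -60 57318 [-67. -90.  14.] [ 66. -60.  37.]
-60 -50 2768 [-80. -60.   1.] [ 79. -50.  36.]
-50 -40 233 [-81. -50.  -0.] [ 79. -44.  14.]
-40 -30 32 [ -4. -34.  -9.] [  1. -32.  -3.]
-30 -20 323 [ -3. -30. -11.] [  1. -20.   9.]
-20 -10 126 [ -4. -20.   8.] [  2. -10.  11.]
-10 0 194 [ -5. -10.   8.] [ 3. -0. 11.]
0 10 249 [-14.   0.  -6.] [12. 10. 11.]
10 25 261 [-13.  10.  -4.] [ 9. 18. 11.]
```

The dark blocks stay 57 mm above the TCP, and only the slim fingers go lower, so I can descend.

```bash
python3 -m creep '[{"dx":0,"dy":0.02,"dz":0.002,"rx":0,"ry":0,"rz":0,"gripper":0},{"dx":0,"dy":0.05,"dz":0.002,"rx":0,"ry":0,"rz":0,"gripper":0},{"dx":0,"dy":0.08,"dz":0.002,"rx":0,"ry":0,"rz":0,"gripper":0},{"dx":0,"dy":0.1,"dz":0.002,"rx":0,"ry":0,"rz":0,"gripper":0},{"dx":0,"dy":0.106,"dz":0.002,"rx":0,"ry":0,"rz":0,"gripper":0},{"dx":0,"dy":0.112,"dz":0.002,"rx":0,"ry":0,"rz":0,"gripper":0},{"dx":0,"dy":0.118,"dz":0.002,"rx":0,"ry":0,"rz":0,"gripper":0},{"dx":0,"dy":0.124,"dz":0.002,"rx":0,"ry":0,"rz":0,"gripper":0},{"dx":0,"dy":0.130,"dz":0.002,"rx":0,"ry":0,"rz":0,"gripper":0},{"dx":0,"dy":0.133,"dz":0.002,"rx":0,"ry":0,"rz":0,"gripper":0},{"dx":0,"dy":0.133,"dz":0.002,"rx":0,"ry":0,"rz":0,"gripper":0}]'
```

```text
time: 3.2
tool_pos: [0.5486, -0.051, 0.1114]
tool_rot: [-1.571, -0.0, -0.048]
contact_force: [0.8, -0.1, -0.4]
opening: 0.0004
```

```bash
python3 -m creep '[{"dx":0,"dy":0.001,"dz":0,"rx":0,"ry":0,"rz":0,"gripper":0},{"dx":0,"dy":0.002,"dz":0,"rx":0,"ry":0,"rz":0,"gripper":0},{"dx":0,"dy":0.002,"dz":0,"rx":0,"ry":0,"rz":0,"gripper":0}]'; python3 look.py w3
```

```text
time: 3.58
tool_pos: [0.5487, -0.0509, 0.1102]
tool_rot: [-1.571, -0.001, -0.048]
contact_force: [-0.7, 0.5, 4.6]
opening: 0.0007
3.575 [ 0.54874503 -0.05093866  0.11019383] [-1.57085829e+00 -1.12451896e-03 -4.79733499e-02] 0.0006801837492051658 [-0.65479416  0.45923345  4.57326163]
knob pred px [275.58209006 286.81954068] tip [276.82445094 264.49012129]
red 728 [272.5 234.2] [255 223  37  24] [ 0.5479 -0.0292  0.112 ] [ 0.5475 -0.0363  0.0923]
red 50 [274.5 271. ] [274 258   2  26] [ 0.5479 -0.0453  0.112 ] [ 0.5477 -0.0509  0.1001]
```

View pics/w3.png

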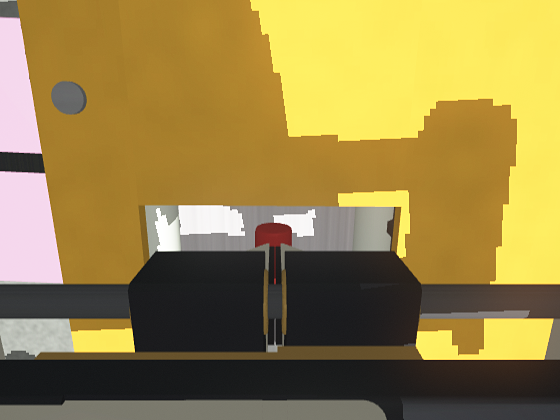

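The red knob at (272,234) is under the fingertips with about 4.6 N on it, and the window edges are clear. I'll press on until the stop shows in the force.

```bash
python3 -m creep '[{"dx":0,"dy":0.001,"dz":0,"rx":0,"ry":0,"rz":0,"gripper":0},{"dx":0,"dy":0.002,"dz":0,"rx":0,"ry":0,"rz":0,"gripper":0},{"dx":0,"dy":0.002,"dz":0,"rx":0,"ry":0,"rz":0,"gripper":0}]'
```

```text
time: 4.0
tool_pos: [0.5488, -0.051, 0.1098]
tool_rot: [-1.571, -0.002, -0.048]
contact_force: [-4.7, 1.4, 18.1]
opening: 0.0004
```

The force is 18 N with the tips at 0.093, so the lever is on its stop. I'll hold briefly and retreat straight up.

```bash
python3 -m creep '[{"dx":0,"dy":0,"dz":0,"rx":0,"ry":0,"rz":0,"gripper":0},{"dx":0,"dy":-0.003,"dz":0,"rx":0,"ry":0,"rz":0,"gripper":0},{"dx":0,"dy":-0.02,"dz":0,"rx":0,"ry":0,"rz":0,"gripper":0},{"dx":0,"dy":-0.06,"dz":0,"rx":0,"ry":0,"rz":0,"gripper":0},{"dx":0,"dy":-0.1,"dz":0,"rx":0,"ry":0,"rz":0,"gripper":0},{"dx":0,"dy":-0.14,"dz":0,"rx":0,"ry":0,"rz":0,"gripper":0},{"dx":0,"dy":-0.14,"dz":0,"rx":0,"ry":0,"rz":0,"gripper":0},{"dx":0,"dy":-0.14,"dz":0,"rx":0,"ry":0,"rz":0,"gripper":0}]'; python3 look.py w4;  python3 - <<'E'
from h import *
from cell import status
s=status.observe()
print(delta(s,[.458,.348,.24],.6), delta(s,[.458,.348,.24],-.048))
z=np.load('pics/w4.npz')
C=cam('wrist',s)
# knob top height from depth
p=z['p'];d=z['d'];hsv=cv2.cvtColor(p,cv2.COLOR_RGB2HSV);m=((hsv[...,0]<6)|(hsv[...,0]>174))&(hsv[...,1]>150)&(hsv[...,2]>60)
Z=[deproj(C,u,v,d[v,u])[2] for v,u in zip(*np.where(m))];print('knob z pct',np.percentile(Z,[5,50,95]))
E
```

```text
time: 5.0
tool_pos: [0.5479, -0.0509, 0.2466]
tool_rot: [-1.571, 0.002, -0.048]
contact_force: [-0.3, 1.0, 0.2]
opening: 0.0009
5.0 [ 0.5478681  -0.05090568  0.2465504 ] [-1.57055098  0.00175244 -0.04795861] 0.000850669425953425 [-0.34565832  1.02507826  0.20830044]
knob pred px [276.52924208 203.25181437] tip [276.9254161  264.50342025]
red 822 [274.7 194.4] [265 174  21  42] [ 0.5469 -0.0456  0.112 ] [ 0.5467 -0.0504  0.092 ]
(array([-0.10868596,  0.00658616,  0.39410904]), array([-0.001324  , -0.6480024 , -0.00255621])) (array([-0.10868596,  0.00658616,  0.39410904]), array([-4.33636736e-04, -2.83827920e-06, -2.79521318e-03]))
knob z pct [0.08502291 0.09065171 0.09249132]
```

View pics/w4.png

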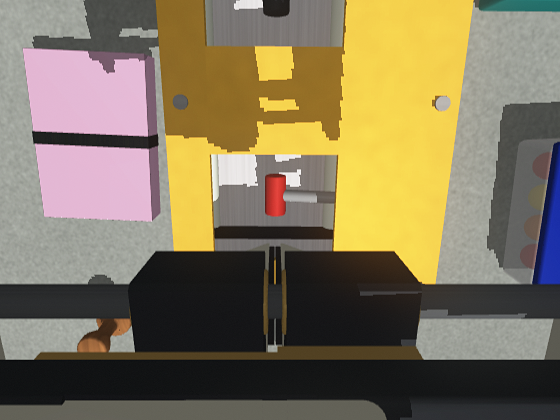

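The red knob at (275,194) now has its top at z≈0.0925, which is fully down (sheet at 0.130 less 37 mm). Next is the button.

```bash
python3 -m creep '[{"dx":-0.014,"dy":0,"dz":0.049,"rx":0,"ry":0,"rz":0,"gripper":0},{"dx":-0.027,"dy":0,"dz":0.098,"rx":0,"ry":0,"rz":0,"gripper":0},{"dx":-0.041,"dy":0,"dz":0.148,"rx":0,"ry":0,"rz":0,"gripper":0},{"dx":-0.054,"dy":0,"dz":0.197,"rx":0,"ry":0,"rz":0,"gripper":0},{"dx":-0.068,"dy":0,"dz":0.246,"rx":0,"ry":0,"rz":0,"gripper":0},{"dx":-0.082,"dy":0,"dz":0.295,"rx":0,"ry":0,"rz":0,"gripper":0},{"dx":-0.095,"dy":0,"dz":0.345,"rx":0,"ry":0,"rz":0,"gripper":0},{"dx":-0.109,"dy":0,"dz":0.394,"rx":0,"ry":0,"rz":0,"gripper":0},{"dx":-0.109,"dy":0,"dz":0.394,"rx":0,"ry":0,"rz":0,"gripper":0},{"dx":-0.109,"dy":0,"dz":0.394,"rx":0,"ry":0,"rz":0,"gripper":0}]'; python3 look.py w5
```

```text
time: 6.3
tool_pos: [0.458, 0.3472, 0.2462]
tool_rot: [-1.573, 0.002, -0.047]
contact_force: [1.1, -0.6, 0.4]
opening: 0.0002
6.3 [0.45799416 0.3472455  0.2462369 ] [-1.57275315  0.00208246 -0.04743663] 0.00024683235891435716 [ 1.13820783 -0.57685481  0.38818347]
knob pred px [378.05682113 559.98969689] tip [276.93824881 264.42970715]
green 1158 [ 73.3 137.9] [ 54 120  41  37] [0.2821 0.399  0.06  ] [0.2859 0.3994 0.0671]
```

View pics/w5.png

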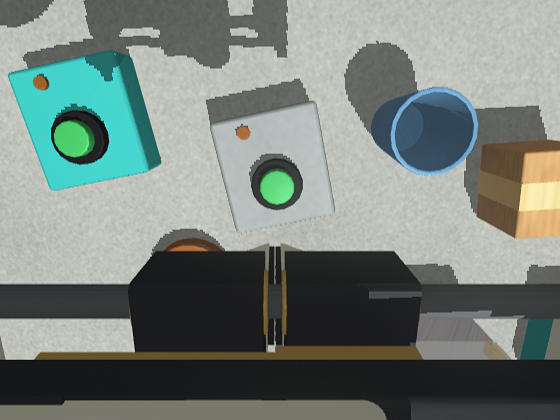

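The wrist view has the grey box's green button at (277,187), with the turquoise box to the left at (73,138) and the cup at right (435,130). I'll locate the button top and the cup.

```bash
python3 - <<'E'
from h import *
from cell import status
s=status.observe();C=cam('wrist',s)
z=np.load('pics/w5.npz');p,d=z['p'],z['d'];hsv=cv2.cvtColor(p,cv2.COLOR_RGB2HSV)
m=(hsv[...,0]>45)&(hsv[...,0]<75)&(hsv[...,1]>100)&(hsv[...,2]>60)
for a,c,st in blobs(m,200)[0]:
    P=np.array([deproj(C,u,v,d[v,u]) for v,u in zip(*np.where(m)) if abs(u-c[0])<15 and abs(v-c[1])<15])
    print(a,c,np.median(P,0).round(4),np.percentile(P[:,2],[5,95]).round(4))
print('cup rim',deproj(C,435,174,d[174,435]),deproj(C,390,110,d[110,390]))
E
```

```text
1225 [ 73.7 138.2] [0.2864 0.3986 0.0668] [0.0644 0.068 ]
974 [276.6 186.3] [0.4589 0.3481 0.0669] [0.0652 0.0681]
cup rim [0.58870383 0.35746206 0.09080554] [0.5586268  0.40909394 0.06289924]
```

```bash
python3 -m creep '[{"dx":0.001,"dy":0.03,"dz":0.001,"rx":0,"ry":0,"rz":0,"gripper":0},{"dx":0.001,"dy":0.07,"dz":0.001,"rx":0,"ry":0,"rz":0,"gripper":0},{"dx":0.001,"dy":0.11,"dz":0.001,"rx":0,"ry":0,"rz":0,"gripper":0},{"dx":0.001,"dy":0.14,"dz":0.001,"rx":0,"ry":0,"rz":0,"gripper":0},{"dx":0.001,"dy":0.155,"dz":0.001,"rx":0,"ry":0,"rz":0,"gripper":0},{"dx":0.001,"dy":0.160,"dz":0.001,"rx":0,"ry":0,"rz":0,"gripper":0},{"dx":0.001,"dy":0.164,"dz":0.001,"rx":0,"ry":0,"rz":0,"gripper":0},{"dx":0.001,"dy":0.166,"dz":0.001,"rx":0,"ry":0,"rz":0,"gripper":0},{"dx":0.001,"dy":0.168,"dz":0.001,"rx":0,"ry":0,"rz":0,"gripper":0},{"dx":0.001,"dy":0.168,"dz":0.001,"rx":0,"ry":0,"rz":0,"gripper":0}]'
```

```text
time: 7.6
tool_pos: [0.4602, 0.3488, 0.0804]
tool_rot: [-1.57, -0.002, -0.048]
contact_force: [1.9, -2.2, 2.9]
opening: 0.0002
```

```bash
python3 -m creep '[{"dx":0,"dy":0.001,"dz":0,"rx":0,"ry":0,"rz":0,"gripper":0},{"dx":0,"dy":0.002,"dz":0,"rx":0,"ry":0,"rz":0,"gripper":0},{"dx":0,"dy":0.003,"dz":0,"rx":0,"ry":0,"rz":0,"gripper":0},{"dx":0,"dy":0.003,"dz":0,"rx":0,"ry":0,"rz":0,"gripper":0}]'
```

```text
time: 8.1
tool_pos: [0.4602, 0.3489, 0.0781]
tool_rot: [-1.57, -0.002, -0.048]
contact_force: [0.2, -3.8, 13.6]
opening: 0.0004
```

That is 13.6 N, well above the 5 N spring, with the tips 6 mm below the button's start height, so it is on its stop. I'll press slightly more, then lift clear.

```bash
python3 -m creep '[{"dx":0,"dy":0.001,"dz":0,"rx":0,"ry":0,"rz":0,"gripper":0},{"dx":0,"dy":0.001,"dz":0,"rx":0,"ry":0,"rz":0,"gripper":0},{"dx":0,"dy":-0.005,"dz":0,"rx":0,"ry":0,"rz":0,"gripper":0},{"dx":0,"dy":-0.02,"dz":0,"rx":0,"ry":0,"rz":0,"gripper":0},{"dx":0,"dy":-0.06,"dz":0,"rx":0,"ry":0,"rz":0,"gripper":0},{"dx":0,"dy":-0.11,"dz":0,"rx":0,"ry":0,"rz":0,"gripper":0},{"dx":0,"dy":-0.16,"dz":0,"rx":0,"ry":0,"rz":0,"gripper":0},{"dx":0,"dy":-0.16,"dz":0,"rx":0,"ry":0,"rz":0,"gripper":0},{"dx":0,"dy":-0.16,"dz":0,"rx":0,"ry":0,"rz":0,"gripper":0}]'; python3 look.py w6; python3 - <<'E'
from h import *
from cell import status,read_camera
s=status.observe();C=cam('wrist',s)
z=np.load('pics/w6.npz');p,d=z['p'],z['d'];hsv=cv2.cvtColor(p,cv2.COLOR_RGB2HSV)
m=(hsv[...,0]>45)&(hsv[...,0]<75)&(hsv[...,1]>100)&(hsv[...,2]>60)
for a,c,st in blobs(m,200)[0]:
    P=np.array([deproj(C,u,v,d[v,u]) for v,u in zip(*np.where(m)) if abs(u-c[0])<15 and abs(v-c[1])<15])
    print(a,c,np.median(P,0).round(4))
p,d=read_camera('scene');cv2.imwrite('pics/scene1.png',p[:,:,::-1])
E
```

```text
time: 9.22
tool_pos: [0.4586, 0.3486, 0.236]
tool_rot: [-1.572, 0.002, -0.048]
contact_force: [-0.6, 1.0, -0.6]
opening: 0.0005
9.225 [0.45861022 0.34858968 0.23598963] [-1.57160931  0.0017935  -0.04771495] 0.0004965859211615381 [-0.56928453  1.04918661 -0.61885428]
knob pred px [380.25775342 573.28028408] tip [276.92714355 264.47126343]
green 1233 [ 66.6 141. ] [ 46 123  43  38] [0.2821 0.3989 0.06  ] [0.2856 0.3993 0.0661]
1298 [ 67.  141.3] [0.2857 0.3987 0.0659]
1038 [276.  190.5] [0.4582 0.3485 0.0659]
```

View pics/scene1.png

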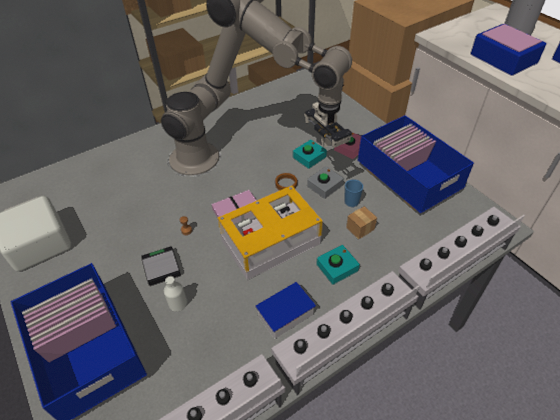

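The scene shows everything in place: stamp (186,225), lotion (175,293), cup (353,192), parcel (361,222), tape (287,182) and letters (235,205). The button is out again at the same height as the identical unpressed turquoise one, and the arm is clear.

```bash
python3 -c "
from cell import robot
print(robot.hand_in())"
```

```text
the job is handed in; nothing more can be done
None
```

I pressed the red release lever down to its stop through the -y window (window_b). Then I pressed the green restart button on the grey box right in, let it come out, and handed the job in at about 9.3 s.

**Red lever:** The force rose to 18 N with the fingertips at z ≈ 0.093. After I lifted off, the knob's top measured 0.0925, which is where it should be when fully down. I saw no sign of contact with the guard: the window edges looked clear in the wrist view, and the measured force stayed near zero on the way down.

**Green button:** The fingertips went about 6 mm below the button's starting height and the force reached 13.6 N, well above its 5 N spring. Afterwards its top was at 0.066, the same as an identical unpressed button in that view. It measured 0.067 before the press, and the 1 mm difference also shows on the unpressed button, so it comes from the camera.

**Everything else:** In the last scene picture the loose things stood where they were at the start and the arm was clear. I checked them, and the black brake lever, only by eye. The hand-in gave no verdict.

My first move command was refused because its rows lacked some keys; nothing moved.

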